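# Load the slide carrier into the cell counter and start the count

### The job

Take the slide carrier with the orange grip and slide it nose first into the counter's slot, past the drag of the spring, until it comes up firmly against the hidden stop: a push of 5 to 8 N is right, and pushing much over 10 N harms the stage behind it. Leave it there fully home, let go of it, and only then press the green start button on the counter's deck all the way down and let it come up again. Leave the spare carrier and everything else on the bench where it is.

Things in the scene. Friction and masses are not known exactly. Their poses are not given: they have to be found in the camera images.
- carrier: slide carrier with a glass slide (two white round fields): grey plate 34 wide, 6 thick, 85 mm long; at its tail an orange upright grip 26 long (x), 12 wide (y), 28 mm tall from the plate's underside. Origin: middle of the grip, at the underside; +x runs along the plate to the nose, 98 mm away; z up. 45 to 100 g. Lies flat on a blue pad 2 mm thick
- carrier_nose (a point): middle of the carrier's front edge, 98 mm ahead of the carrier's origin and 3 mm above its underside; the corners of the nose are bevelled 5 mm
- counter: white cell counter, immovable. The slot is in the front of a low deck 150 mm wide, 78 mm high; the screen housing behind, 200 mm wide and high, slopes up from 75 mm behind the mouth. A black bezel 86 mm wide stands 5 mm proud of the mouth. Origin: on the bench below the middle of the mouth; +x points into the slot, z up
- slot_mouth (a point): middle of the slot's mouth, 50 mm above the bench. Slot 36 mm wide, 8 mm high, floor 46 and roof 54 mm above the bench; grey 45 degree bevels lead in over the first 7 mm. From 20 mm in, a leaf spring in the +y wall presses the plate on the other wall: clamp 2 N a side, drag 0.5 to 3 N, full from 36 mm in; it holds the carrier where it is let go
- seat_switch (a joint): light sprung plunger (0.5 to 1.1 N) on the hidden stop, 2.5 mm proud of it: 0 m untouched, 0.0025 m with the nose flat on the stop. The stop is the face of the inner slide stage, parked anywhere 52 to 72 mm behind the mouth: its depth must be felt. It does not give under the allowed force. When home, the plate stands 13 to 33 mm out of the mouth
- start (a joint): green start button, 22 mm across, standing in a round housing on the counter's deck; 0 m up, 0.005 m all the way down, sprung, about 4 N at the bottom; counts as pressed from 0.0035 m
- start_top (a point): middle of the start button's top face when up; it is pressed straight down. It lies 32 mm behind the mouth's plane and 45 mm to the counter's -y side
- spare: second slide carrier of the same shape and size as carrier, but with a white grip and no slide (black window); not wanted, leave it alone
- flask_a: clear culture flask with an orange cap, lying flat, about 145 x 78 x 35 mm; bystander
- flask_b: another such culture flask with an orange cap; bystander
- tube_rack: blue rack of capped tubes, 130 x 70 x 108 mm; bystander
- tip_box: grey pipette-tip box with a clear lid, 122 x 87 x 70 mm; bystander
- beaker: empty glass beaker, 70 mm across, 90 mm tall; bystander
- timer: small white bench timer, 70 x 55 x 20 mm; bystander
There are look-alikes about, which are no part of the job. What is shaped like the carrier but red is not meant.

How it is judged:
By the outcome, as a careful person would: the job done as asked, in the order asked, and still so for the second after the job is handed in, with the robot touching nothing.
It also fails if it takes over 58 s, if anything falls off the work surface, if the arm or the gripper's body presses on something with over 40 N, if the wrist force passes 120 N, or if a joint passes its speed limit or range.

### The arm

A 6-joint arm with a two-finger parallel gripper is mounted at the origin on the work surface. World frame = base frame: x ahead of the robot, y to its left, z up, the work surface at z = 0. Lengths are in m, angles in rad, forces in N, time in s.
With the tool pointing down it reaches from about 0.35 to 0.775 m from the base axis. Payload 5.5 kg.
Tool frame: the origin (TCP) lies midway between the tips of the shut fingers; the grasp point (between the pads) lies arm.grip_point_offset behind it (arm.grip_point_offset is the distance from the TCP to the grasp point, in m); z points along the fingers, x is the direction in which the jaws open and shut, and the axes are right-handed (so a half turn about z gives the same grasp; the last joint's range is limited). The gripper opens to 85 mm and grips with 20 to 120 N. Pads are 22 mm wide; open, the fingers measure 114 mm over their backs; the gripper's body (76 mm by 85 mm) begins 54 mm behind the grasp point. The pads swing forward as they close: fully open they stand 13 mm farther back than shut.
Start: joints at [-0.14, 0.313, 0.046, 1.304, 0, 1.431], TCP at [0.575, -0, 0.231] pointing down, gripper open.
Joint ranges: [-2.76, 2.76], [-0.86, 1.69], [-1.03, 1.26], [-2.2, 2.34], [-1.47, 1.5], [-3.14, 3.14]. Speed limits (rad/s): [2.57, 2.57, 3.14, 3.14, 3.14, 3.14].

### API

Orientations are given as a unit quaternion [w, x, y, z].
In Python, from cell import arm, cams, order gives the robot as it stands. Calls block until the motion is done:
- arm.move_pose(position, orientation): joint-space move of the TCP to a pose.
- arm.servo_line(position, v=0.15, rotation=None, force_limit=None): straight line of the TCP; rotation=None keeps the orientation; v is the mean speed in m/s. With force_limit (N) it stops when the force on the tool has changed by that much, and returns True; else False.
- arm.movej(angles): joint-space move.
- arm.gripper_to(opening, strength=None): finger opening in m; strength is the grip in N (None keeps the last); returns when the fingers have stopped.
- arm.sleep(seconds).
- arm.inverse_kinematics(position, orientation): joint angles nearest the present ones, or None.
- cams.get_image(name): name is "scene" or "side" or "wrist"; returns a dict with "frame" (420x560x3 uint8, blue, green, red), "K" (3x3 intrinsics, pixels), "extrinsics" (4x4, takes a point from camera to world coordinates); the wrist camera has in their place "T_tool_cam" (4x4, takes a point from camera to tool coordinates, whose origin is the TCP and whose axes are the tool frame's). Camera axes: x right, y up, looking along -z (the intrinsics and any distortion apply to the point x, -y, -z); pixel columns grow to the right and rows downward; lengths in m; the calibration is good to about 2 mm. A picture is of the moment at which its call begins: read the wrist's pose just before it. There is no depth.
A pose or a line that the arm cannot do raises arm.MotionError and nothing moves.
- order.finish_job(): hands the job in, once; it reports no verdict.
Readings, each from a call of its own:
- arm.current_time_s(): time.
- arm.current_joint_pos(): joint angles.
- arm.current_qd(): joint speeds.
- arm.current_tau(): joint torques, N m.
- arm.current_eef_pos(): TCP position.
- arm.current_tool_rot(): TCP orientation.
- arm.current_ft_force(): force on the tool from outside, world axes, zero at the start.
- arm.current_wrist_torque(): the same for the moment, N m.
- arm.current_opening(): finger opening in m.
Only numpy, scipy, OpenCV 4.12 (cv2) and the standard library are available. Lean on these libraries where they do the work, as an engineer would, in place of code of your own. Each camera call takes 0.05 s, during which the arm holds its last target. There are 200 camera calls.

## Working session

There is one attempt and no reset: what is moved stays moved. The work goes in short steps, each a Python script; the robot and the scene stay as the last script left them, time stands still between calls to the robot, and variables do not carry over. Pictures are saved under pics/ and viewed, about 8 in all and at most 12, crops included, and the job is handed in when it is done.

```bash
mkdir -p pics; ls
python3 - <<'E'
from cell import arm,cams
import cv2,numpy as np
for n in("scene","side","wrist"):
    d=cams.get_image(n); cv2.imwrite(f"pics/{n}0.png",d["frame"])
    np.savez(f"{n}0.npz",**d)
    print(n,{k:np.round(v,4).tolist() if hasattr(v,'shape') else v for k,v in d.items() if k!="frame"})
print(arm.current_time_s(),arm.grip_point_offset,arm.current_eef_pos(),arm.current_tool_rot())
a=[cv2.imread(f"pics/{n}0.png") for n in("scene","side")]
E
```

```text
pics
scene {'K': [[398.3418, 0.0, 272.1822], [0.0, 398.3418, 211.0754], [0.0, 0.0, 1.0]], 'extrinsics': [[0.8618, -0.4389, 0.2541, 0.8369], [0.5072, 0.7429, -0.437, -0.4789], [0.003, 0.5055, 0.8628, 1.1719], [0.0, 0.0, 0.0, 1.0]]}
side {'K': [[428.5784, 0.0, 281.2035], [0.0, 428.5784, 208.7401], [0.0, 0.0, 1.0]], 'extrinsics': [[-0.9866, 0.1006, -0.1287, 0.3372], [-0.1633, -0.5937, 0.7879, 1.0476], [0.0029, 0.7984, 0.6022, 0.843], [0.0, 0.0, 0.0, 1.0]]}
wrist {'K': [[358.2301, 0.0, 278.4898], [0.0, 358.2301, 209.7288], [0.0, 0.0, 1.0]], 'T_tool_cam': [[1.0, -0.0018, 0.0007, -0.0], [-0.0015, -0.9627, -0.2707, -0.0687], [0.0012, 0.2707, -0.9627, -0.1427], [0.0, 0.0, 0.0, 1.0]]}
0.15 0.0187 [5.74622938e-01 3.37914113e-05 2.30620886e-01] [-9.90514424e-05  9.99999763e-01 -1.44338162e-05 -6.80786428e-04]
```

View pics/scene0.png

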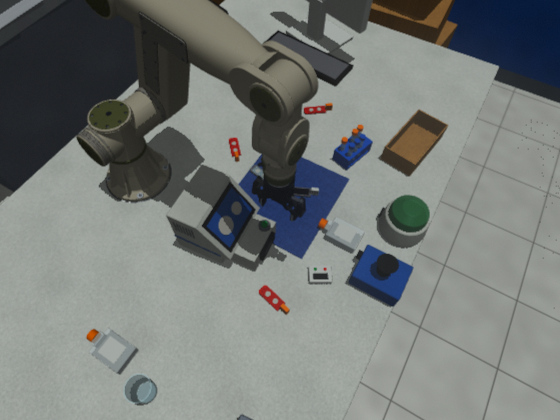

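View pics/side0.png

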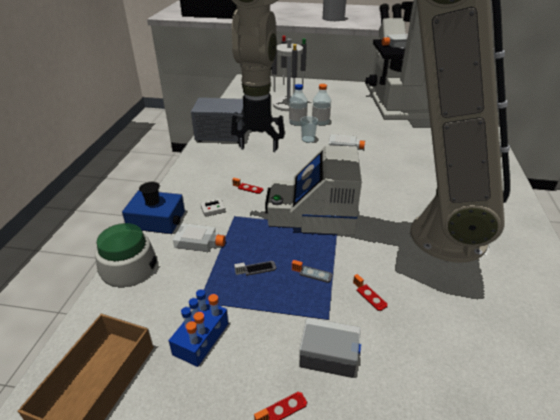

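Scene: the counter is at about (225,220), hidden partly by the gripper. Side: orange-grip carrier at (297,266) with nose near (331,275); white-grip spare at (240,268); counter deck/bezel at (270,203).

```bash
cat > h.py <<'E'
import numpy as np,cv2
from cell import arm,cams
from scipy.spatial.transform import Rotation as R
def Rq(q): return R.from_quat(np.asarray(q)[[1,2,3,0]]).as_matrix()
def qR(M):
    q=R.from_matrix(M).as_quat(); return q[[3,0,1,2]]
def shot(name,tag):
    p=np.array(arm.current_eef_pos());q=np.array(arm.current_tool_rot())
    d=cams.get_image(name)
    if name=="wrist":
        T=np.eye(4);T[:3,:3]=Rq(q);T[:3,3]=p; E=T@d["T_tool_cam"]
    else: E=d["extrinsics"]
    np.savez(f"{tag}.npz",K=d["K"],E=E); cv2.imwrite(f"pics/{tag}.png",d["frame"]); return d["frame"]
def pix(tag,uv,z):
    d=np.load(f"{tag}.npz");K,E=d["K"],d["E"]
    r=np.linalg.solve(K,[uv[0],uv[1],1]); r=E[:3,:3]@(r*[1,-1,-1]); c=E[:3,3]
    return c+r*(z-c[2])/r[2]
def proj(tag,P):
    d=np.load(f"{tag}.npz");K,E=d["K"],d["E"]
    c=E[:3,:3].T@(np.asarray(P)-E[:3,3]); c=c*[1,-1,-1]; u=K@c; return u[:2]/u[2]
def tri(obs):
    A=np.zeros((3,3));b=np.zeros(3)
    for t,uv in obs:
        d=np.load(f"{t}.npz");K,E=d["K"],d["E"];r=E[:3,:3]@(np.linalg.solve(K,[*uv,1])*[1,-1,-1]);r/=np.linalg.norm(r)
        M=np.eye(3)-np.outer(r,r);A+=M;b+=M@E[:3,3]
    return np.linalg.solve(A,b)
def down(yaw):  # tool x (jaw) direction at yaw
    c,s=np.cos(yaw),np.sin(yaw); return np.array([[c,s,0],[s,-c,0],[0,0,-1.]])
def ft(): return np.round(arm.current_ft_force(),2)
E
python3 - <<'E'
from h import *
for n in("scene","side"):
    d=np.load(n+"0.npz");np.savez(n+"0c.npz",K=d["K"],E=d["extrinsics"])
f=shot("wrist","w1")
im=cv2.imread("pics/side0.png")[175:295,210:370]
cv2.imwrite("pics/sc.png",cv2.resize(im,None,fx=5,fy=5,interpolation=cv2.INTER_CUBIC))
for uv,z in(((297,265),.03),((331,276),.008),((240,268),.03),((268,205),.05)): print(pix("side0c",uv,z).round(3))
E
```

```text
[0.428 0.224 0.03 ]
[0.335 0.228 0.008]
[0.576 0.26  0.03 ]
[ 0.55  -0.002  0.05 ]
```

View pics/sc.png

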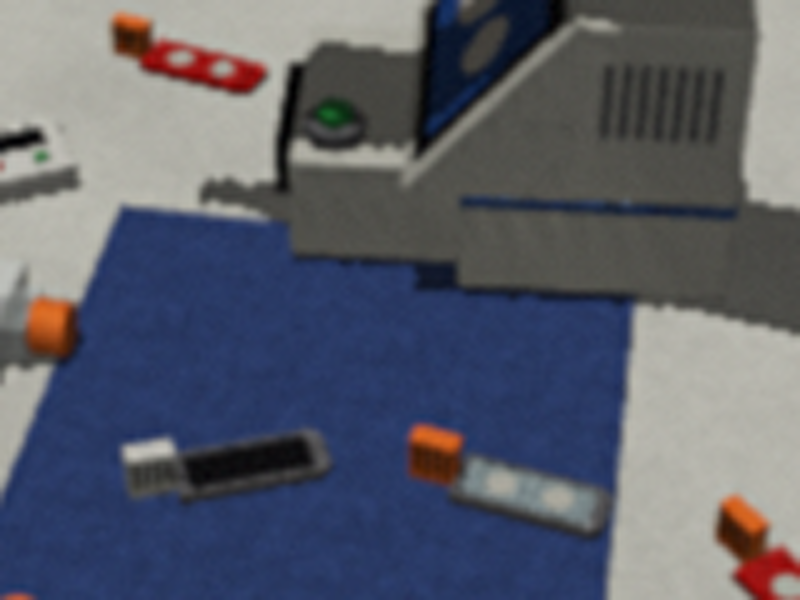

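View pics/w1.png

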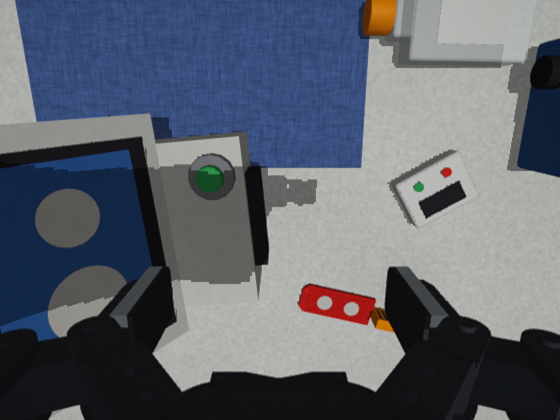

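Wrist view: the counter's front faces world +x (bezel at x≈262, rows 165–263), button at (209,180). So the slot direction is about −x, and the carrier also points roughly −x. I'll move now for close views of both.

Run:
```python
from h import *
d=[pix("w1",uv,z).round(4).tolist() for uv,z in(((262,165),.07),((268,263),.07),((209,180),.087))];print(d)
t=np.radians(30);s,c=np.sin(t),np.cos(t)
M=np.array([[0,-1,0],[-c,0,s],[-s,0,-c]]).T
print(np.linalg.det(M))
arm.move_pose([.60,-.0,.16],qR(M)); print(arm.current_joint_pos(),arm.current_time_s())
a=shot("wrist","w2")
q=qR(down(-np.pi/2))
arm.move_pose([.5,.2,.28],q)
arm.move_pose([.345,.224,.15],q);print(arm.current_joint_pos(),arm.current_time_s())
b=shot("wrist","w3")
```

```text
[[0.5601, 0.023, 0.07], [0.5646, -0.0673, 0.07], [0.5177, 0.0132, 0.087]]
1.0
[-0.10682616  0.88916059  0.71164661  1.91359704 -0.05333049  3.04825012] 1.6333
[ 3.79913029e-01  4.37483412e-02 -4.87274820e-01  1.03687595e+00
 -2.05197301e-04 -2.76172188e+00] 7.4
```

View pics/w2.png

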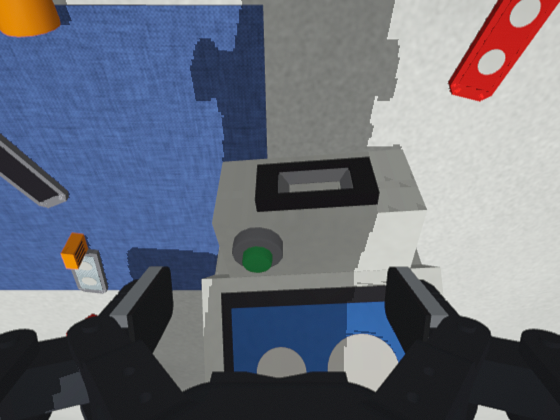

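View pics/w3.png

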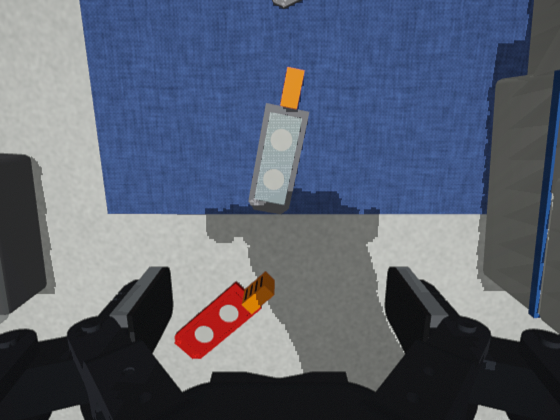

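w2: bezel face corners about (256,165),(370,157),(378,202),(257,210), slot opening centred near (315,181); button (257,257). w3: grip (292,88), nose near (269,207). I'll zoom to refine both.

Run:
```python
from h import *
a=cv2.imread("pics/w3.png")[58:218,240:320]; b=cv2.imread("pics/w2.png")[145:285,225:390]
a=cv2.resize(a,None,fx=3.5,fy=3.5,interpolation=cv2.INTER_CUBIC);b=cv2.resize(b,None,fx=3,fy=3,interpolation=cv2.INTER_CUBIC)
c=np.zeros((560,800,3),np.uint8);c[:560,:280]=a;c[:420,300:795]=b
for k in range(0,160,20): cv2.putText(c,str(58+k),(0,int(k*3.5)+4),0,.35,(255,255,255)); cv2.line(c,(24,int(k*3.5)),(30,int(k*3.5)),(255,255,255))
cv2.imwrite("pics/z.png",c)
```

```text
(no output)
```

View pics/z.png

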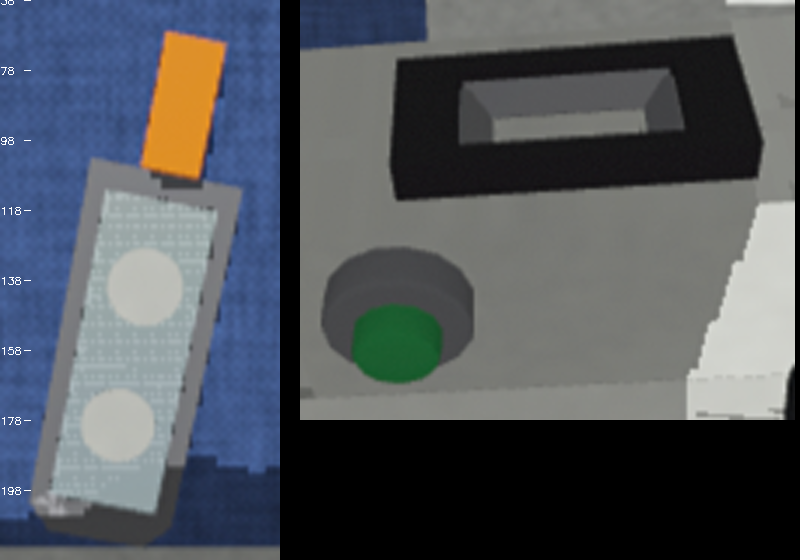

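```bash
cat > fit.py <<'E'
from h import *
from scipy.optimize import least_squares
Z=lambda u,v:((u-300)/3+225-.33,v/3+145-.33)
obs=[("w2",Z(398,60),"b0l"),("w2",Z(733,37),"b0r"),("w2",Z(390,160),"b1l"),("w2",Z(763,142),"b1r"),("w2",Z(396,200),"c1l"),("w2",Z(757,178),"c1r"),
("w2",Z(460,82),"o0l"),("w2",Z(668,68),"o0r"),("w2",Z(684,130),"o1r"),("w2",Z(460,144),"o1l"),("w2",Z(493,118),"i0l"),("w2",Z(645,108),"i0r"),
("w2",Z(397,355),"s"),("w1",(209,180),"s")]
def pts(p):
    x,y,a,z0,z1,zs,xo,w,h=p
    C={"b0l":(-5,-43,z0),"b0r":(-5,43,z0),"b1l":(-5,-43,z1),"b1r":(-5,43,z1),"c1l":(0,-43,z1),"c1r":(0,43,z1),
    "o0l":(xo,-w,50-h),"o0r":(xo,w,50-h),"o1l":(xo,-w,50+h),"o1r":(xo,w,50+h),"i0l":(7,-18,46),"i0r":(7,18,46),"s":(32,-45,zs)}
    ca,sa=np.cos(a),np.sin(a)
    return {k:np.array([x+(ca*v[0]-sa*v[1])/1000,y+(sa*v[0]+ca*v[1])/1000,v[2]/1000]) for k,v in C.items()}
def f(p):
    P=pts(p); return np.concatenate([proj(t,P[k])-uv for t,uv,k in obs])
if __name__=="__main__":
    r=least_squares(f,[.56,-.02,np.pi,30,70,87,-2,25,11],x_scale=[.01,.01,.1,5,5,5,2,2,2],loss="soft_l1")
    print(r.x.round(4)); print(r.fun.reshape(-1,2).round(1).tolist())
    W=lambda u,v:(u/3.5+240-.36,v/3.5+58-.36)
    g=np.array([pix("w3",W(*c),.030) for c in((165,31),(227,43),(200,180),(142,167))])
    print("grip top",g.mean(0).round(4),"len/wid",np.linalg.norm(g[0]-g[3]),np.linalg.norm(g[0]-g[1]))
    d=g[[2,3]].mean(0)-g[[0,1]].mean(0);print("yaw grip",np.arctan2(d[1],d[0]))
    t=[pix("w3",W(*c),.008) for c in((91,157),(242,188))];n=pix("w3",W(98,540),.006)
    print("tail w",np.linalg.norm(t[0]-t[1]),"tail mid",np.mean(t,0).round(4),"nose",n.round(4))
    e=n-np.mean(t,0);print("len",np.linalg.norm(e[:2]),"yaw",np.arctan2(e[1],e[0]))
E
python3 fit.py
```

```text
[ 5.56300e-01 -2.63000e-02  3.23410e+00  3.22713e+01  7.19331e+01
  9.79019e+01 -1.35230e+00  2.63971e+01  1.15870e+01]
[[-1.0, 0.1], [0.4, -0.3], [-0.8, 2.8], [0.8, 0.6], [-1.8, -5.5], [2.0, -6.1], [0.3, 0.1], [0.8, -0.2], [-0.1, -0.1], [0.2, 0.2], [1.2, 2.1], [-1.9, 2.3], [-0.4, 0.1], [0.4, -0.2]]
grip top [0.4294 0.2153 0.03  ] len/wid 0.026059252531105914 0.012428758057992845
yaw grip 2.962169008857706
tail w 0.03377789093334415 tail mid [0.4168 0.218  0.008 ] nose [0.3324 0.2337 0.006 ]
len 0.0858182156838377 yaw 2.957778145101214
```

```bash
sed -i 's/x,y,a,z0,z1,zs,xo,w,h=p/x,y,a,z0,z1,zs,xo,w,h,xc,xi=p/; s/"c1l":(0,/"c1l":(xc,/; s/"c1r":(0,/"c1r":(xc,/; s/(7,-18,46)/(xi,-18,46)/; s/(7,18,46)/(xi,18,46)/; s/25,11\],x_scale=\[/25,11,3,7],x_scale=[/; s/2,2,2\],loss/2,2,2,2,2],loss/' fit.py; python3 fit.py | head -2
```

```text
[ 5.55300e-01 -2.65000e-02  3.22770e+00  3.11072e+01  6.92652e+01
  9.73185e+01 -2.30220e+00  2.64124e+01  1.15792e+01  7.51560e+00
```

Carrier: origin (0.429,0.215), yaw 2.96 rad, and the measured sizes agree with the spec. Mouth: about (0.555,−0.0265), yaw 3.228, with the bezel symmetric around z = 50 mm. I'll grasp now.

```bash
cat >> h.py <<'E'
CP=np.array([.4294,.2153]);CY=2.960
MP=np.array([.5553,-.0265]);MY=3.228
D=np.array([np.cos(MY),np.sin(MY)])
E
python3 - <<'E'
from h import *
q=qR(down(CY-np.pi/2)); q2=qR(down(MY-np.pi/2))
arm.gripper_to(.045)
arm.move_pose([*CP,.09],q)
f=arm.servo_line([*CP,.005],v=.12,force_limit=8); print("hit",f,arm.current_eef_pos(),ft())
if not f:
    arm.gripper_to(.0,40); print("open",arm.current_opening(),ft())
    arm.servo_line([*CP,.14],v=.2); print(arm.current_opening(),ft(),arm.current_time_s())
    o=MP-D*.113
    arm.servo_line([.64,.19,.14],v=.3)
    arm.servo_line([*o,.14],v=.3,rotation=q2) 
    print(arm.current_joint_pos().round(2),arm.current_opening(),arm.current_eef_pos(),ft(),arm.current_time_s())
    shot("side","s2"); shot("wrist","w4")
E
```

```text
hit False [0.42984916 0.21545251 0.00544291] [ 0.16 -0.13  0.13]
open 0.011277091790805502 [-0.83  0.09  5.25]
0.011242887724420905 [ 0.22 -1.35 -1.74] 12.725
[-0.14  0.53  0.15  1.19  0.   -0.23] 0.011707516163519185 [ 0.66695381 -0.0155289   0.14033492] [ 0.16  0.33 -1.16] 14.425
```

Run:
```python
from h import *
o=MP-D*.113
f=arm.servo_line([*o,.0504],v=.15,force_limit=8); print(f,arm.current_eef_pos(),ft(),arm.current_time_s())
a=shot("wrist","w5"); b=shot("side","s3")
c=np.zeros((600,800,3),np.uint8)
c[:420,:560]=a; c[420:600,560:800]=cv2.resize(b[180:240,240:320],None,fx=3,fy=3,interpolation=cv2.INTER_CUBIC)
cv2.imwrite("pics/z2.png",c)
```

```text
False [ 0.6684279  -0.01632264  0.05112697] [ 1.1   0.03 -0.56] 15.275
```

View pics/z2.png

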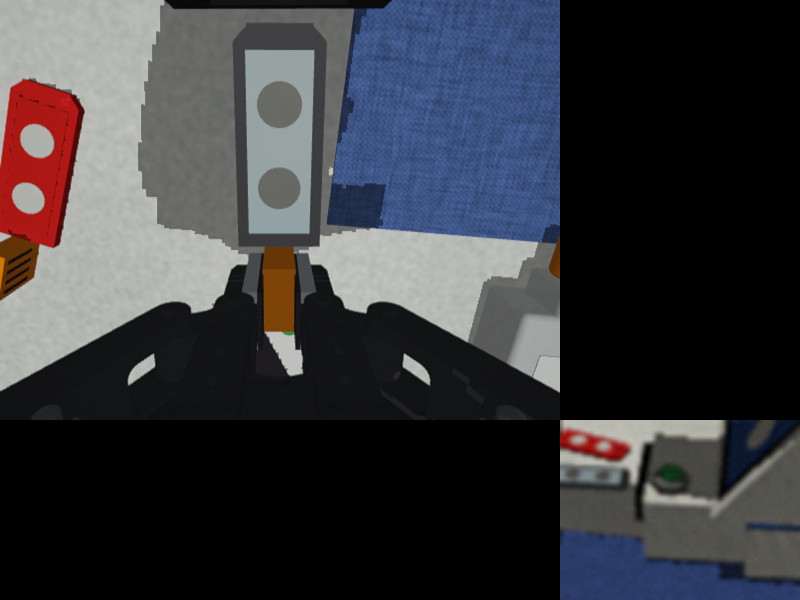

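The carrier sits straight in the hand: nose centre (280,25), bezel at columns 166–391 so its centre is at 278.5. Lateral alignment is within about 1 mm. I'll insert gently.

```bash
cat >> h.py <<'E'
def favg(n=5):
    a=[]
    for _ in range(n): a.append(arm.current_ft_force()); arm.sleep(.02)
    return np.mean(a,0)
def loc(v): v=np.asarray(v); return np.array([v[0]*D[0]+v[1]*D[1],-v[0]*D[1]+v[1]*D[0],v[2]])
def depth(): # nose depth in counter frame, lateral
    p=np.array(arm.current_eef_pos()); e=p[:2]-MP; return np.array([e@D+.098,-e[0]*D[1]+e[1]*D[0],p[2]])
def goto(dp,lat=0,z=.0504,**k):
    o=MP+D*(dp-.098)+np.array([-D[1],D[0]])*lat; return arm.servo_line([*o,z],**k)
E
python3 - <<'E'
from h import *
b=favg();np.save("base.npy",b);print("base",loc(b).round(2))
for dp in(-.004,.004,.010,.016):
    f=goto(dp,v=.03,force_limit=5); print(dp,f,(depth()*1000).round(2),(loc(favg()-b)).round(2))
    if f: break
print(arm.current_opening(),arm.current_time_s())
E
```

```text
base [-0.13 -0.01 -0.66]
-0.004 False [-3.860e+00  3.000e-02  5.052e+01] [-0.28 -0.1  -0.08]
0.004 False [ 4.210e+00 -3.000e-02  5.043e+01] [0.09 0.28 0.32]
0.01 False [ 1.024e+01 -1.000e-02  5.042e+01] [-0.17  0.24  0.4 ]
0.016 False [ 1.622e+01 -3.000e-02  5.044e+01] [0.3  0.03 0.2 ]
0.011437476898189216 17.425
```

Run:
```python
from h import *
b=np.load("base.npy")
for dp in(.024,.032,.040,.046,.050):
    f=goto(dp,v=.03,force_limit=5); print(dp,f,(depth()*1000).round(2),(loc(favg()-b)).round(2))
    if f: break
print(arm.current_opening(),arm.current_time_s())
```

```text
0.024 False [ 2.421e+01 -1.000e-02  5.045e+01] [ 0.15 -0.07  0.1 ]
0.032 False [ 3.221e+01 -2.000e-02  5.045e+01] [0.46 0.4  0.21]
0.04 False [40.38 -0.29 50.38] [ 0.18 -1.51  0.36]
0.046 True [42.97 -0.57 50.06] [ 0.43 -1.09  1.35]
0.011326472141876872 19.2167
```

Run:
```python
from h import *
b=np.load("base.npy")
print((depth()*1000).round(2),loc(favg()-b).round(2))
d0=depth()[0]
for i in range(4):
    f=goto(d0+.0015*(i+1),v=.015,force_limit=5); print(f,(depth()*1000).round(2),loc(arm.current_ft_force()-b).round(2),loc(favg()-b).round(2))
print(arm.current_opening(),arm.current_time_s())
```

```text
[42.88 -0.57 49.71] [ 0.91 -1.01  2.02]
False [44.12 -0.1  50.28] [-0.88 -1.6  -0.14] [-1.02 -1.47  0.04]
False [46.07 -0.07 50.3 ] [-0.49 -1.32 -0.04] [-0.59 -1.6   0.02]
False [47.59 -0.   50.36] [-0.07 -1.32 -0.19] [-0.32 -1.83 -0.12]
False [ 4.899e+01 -3.000e-02  5.040e+01] [-1.79 -0.99  0.6 ] [-0.6  -1.42  0.11]
0.01107010931440794 20.675
```

Run:
```python
from h import *
b=np.load("base.npy")
d=depth()[0]
while d<.078:
    d+=.002
    f=goto(d,v=.015,force_limit=4.5); F=loc(arm.current_ft_force()-b); G=loc(favg(3)-b); print(f,(depth()*1000).round(2),F.round(2),G.round(2))
    if f or G[0]<-3.5: break
print(arm.current_opening(),arm.current_time_s())
```

```text
False [ 5.120e+01 -2.000e-02  5.038e+01] [-0.93 -2.43 -0.11] [-0.97 -2.04  0.31]
False [5.318e+01 1.000e-02 5.035e+01] [-1.64 -1.72 -0.87] [-1.2  -1.58 -0.16]
False [5.518e+01 1.000e-02 5.037e+01] [ 0.1  -2.64  0.43] [-0.02 -2.26 -0.05]
False [ 5.718e+01 -2.000e-02  5.037e+01] [-0.57 -1.48  0.06] [-0.14 -1.65 -0.13]
False [59.18  0.   50.35] [-1.34 -1.67  0.56] [-0.5  -2.17  0.52]
False [ 6.120e+01 -3.000e-02  5.035e+01] [-0.09 -1.03  0.28] [-0.23 -1.31  0.1 ]
False [ 6.318e+01 -1.000e-02  5.037e+01] [-1.17 -3.04 -0.39] [-0.59 -2.25 -0.28]
False [6.494e+01 3.000e-02 5.043e+01] [-0.86 -1.19 -0.45] [-1.18 -1.65 -0.4 ]
False [66.34  0.09 50.65] [-3.84 -1.65 -0.14] [-3.56 -1.96 -0.05]
0.011111835994631072 23.6833
```

Run:
```python
from h import *
b=np.load("base.npy")
d=.067; 
for i in range(10):
    d+=.0003
    goto(d,v=.01,force_limit=6); G=loc(favg(8)-b); print((d*1000).__round__(2),(depth()*1000).round(2),G.round(2))
    if G[0]<-6.2: break
print(arm.current_opening(),arm.current_time_s())
```

```text
67.3 [66.37  0.08 50.72] [-4.42 -2.   -0.19]
67.6 [66.41  0.08 50.8 ] [-5.25 -2.32 -0.68]
67.9 [66.39  0.08 50.92] [-5.92 -2.16 -0.55]
68.2 [66.41  0.09 51.  ] [-6.05 -2.58 -0.44]
68.5 [66.41  0.11 51.11] [-6.44 -2.98 -0.71]
0.011373272675370544 25.6
```

The depth stays at 66.4 mm while the force climbs to 6.4 N, so it is firmly on the stop. Next I'll let go, back off, and check it and the button.

Run:
```python
from h import *
b=np.load("base.npy")
p=arm.current_eef_pos(); np.save("home.npy",p)
arm.gripper_to(.04); print(arm.current_opening(),loc(favg()-b).round(2),(depth()*1000).round(2))
p=arm.current_eef_pos()
arm.servo_line([p[0],p[1],.17],v=.12,force_limit=5); print(arm.current_eef_pos(),ft(),arm.current_time_s())
a=shot("wrist","w6")
cv2.imwrite("pics/z3.png",np.hstack([cv2.resize(a[20:320,150:400],None,fx=2,fy=2,interpolation=cv2.INTER_CUBIC)]))
```

```text
0.040095257742062296 [-0.1  -0.51  0.97] [68.96  0.09 50.22]
[ 0.58368985 -0.02399047  0.16912826] [-1.38 -0.22 -0.64] 27.225
```

View pics/z3.png

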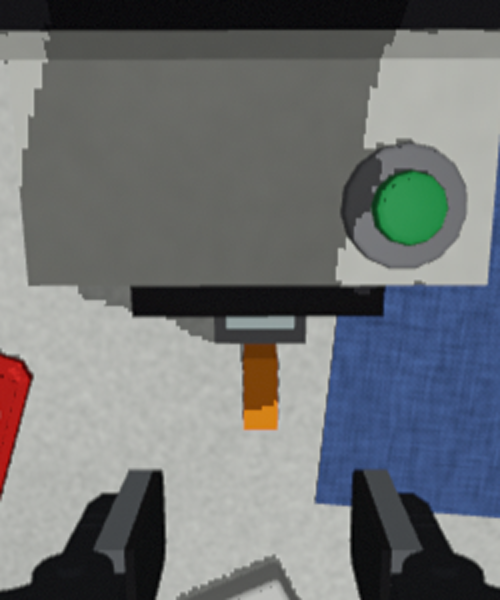

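Run:
```python
from h import *
from fit import Z
s=(355,123.5)
print(tri([("w1",(209,180)),("w2",Z(397,355)),("w6",s)]))
N=np.array([-D[1],D[0]])
print("pred",MP+D*.032-N*.045)
for z in(.09,.094,.098): print(z,pix("w6",s,z).round(4),pix("w2",Z(397,355),z).round(4),pix("w1",(209,180),z).round(4))
r=pix("w6",(261/2+150,428/2+20),.075)[:2]-MP; print("rear edge depth",r@D,"lat",r@N)
```

```text
[0.5194832  0.01531561 0.0972424 ]
pred [0.51953589 0.01557052]
0.09 [0.5193 0.017  0.09  ] [0.5094 0.016  0.09  ] [0.5183 0.0138 0.09  ]
0.094 [0.5193 0.0162 0.094 ] [0.515  0.0156 0.094 ] [0.5191 0.0146 0.094 ]
0.098 [0.5192 0.0153 0.098 ] [0.5205 0.0152 0.098 ] [0.5199 0.0154 0.098 ]
rear edge depth -0.043740315326768454 lat -0.0019218904786262605
```

Run:
```python
from h import *
B=[.5195,.0155]; q=qR(down(0))
arm.gripper_to(0)
p=arm.current_eef_pos()
arm.move_pose([*B,.16],q); print(arm.current_joint_pos().round(2))
arm.servo_line([*B,.105],v=.1,force_limit=6); b=favg(); print(arm.current_eef_pos().round(4),b.round(2),arm.current_time_s())
z=.101
while z>.0865:
    f=arm.servo_line([*B,z],v=.02,force_limit=8); G=favg(3)-b; print(round(z,4),arm.current_eef_pos().round(4),G.round(2))
    if f or G[2]>6.5: break
    z-=.001
arm.sleep(.2)
shot("side","s4")
arm.servo_line([*B,.16],v=.08); print(ft(),arm.current_time_s())
arm.servo_line([.575,.1,.25],v=.3)
shot("wrist","w7");a=shot("side","s5");c=cv2.imread("pics/s4.png")
g=lambda i:cv2.resize(i[150:250,240:340],None,fx=4,fy=4,interpolation=cv2.INTER_CUBIC)
cv2.imwrite("pics/z4.png",np.hstack([g(c),g(a)])); print(arm.current_time_s())
```

```text
[-0.12  0.24 -0.23  1.1  -0.    1.45]
[0.5202 0.0154 0.1058] [ 0.31 -0.6   0.46] 30.0333
0.101 [0.5195 0.0155 0.101 ] [-0.23  0.58 -0.53]
0.1 [0.5195 0.0155 0.1   ] [-0.51  1.18 -0.54]
0.099 [0.5197 0.0155 0.0991] [-0.18  0.51  0.21]
0.098 [0.5197 0.0155 0.0981] [-0.54  0.45  0.96]
0.097 [0.5197 0.0155 0.0971] [-0.04  0.4   1.54]
0.096 [0.5196 0.0155 0.0961] [-0.4   0.45  2.17]
0.095 [0.5197 0.0155 0.0951] [0.63 1.11 2.65]
0.094 [0.5196 0.0155 0.0941] [0.23 0.84 3.22]
0.093 [0.5197 0.0155 0.0939] [-1.78  0.69  9.61]
[ 0.22  0.61 -0.49] 34.075
34.775
```

View pics/z4.png

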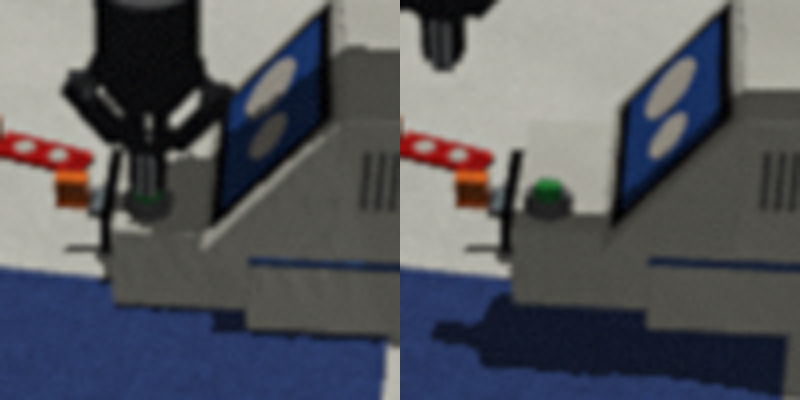

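The button sprang back up and the carrier still stands home in the slot, with the arm clear. Handing in.

```bash
python3 -c "
from cell import order,arm
print(arm.current_time_s(),order.finish_job())"
```

```text
the job is handed in; nothing more can be done
34.775 None
```

I slid the orange-grip carrier into the slot, seated it against the stop, let go of it, pressed the start button and handed the job in at 34.8 s.

- **Seating:** The nose came up against the stop at about 66 mm, within the expected 52 to 72 mm. The reading then held at 66.4 mm while the push rose to 6.4 N, averaged.
- **After letting go:** The camera put the grip's rear edge within about 1 mm of where it should be when home. That is as fine as the camera could show. I did not push it again to confirm the plunger was still fully in.
- **Button:** I pressed it about 5 mm to a hard bottom, where the force jumped from 3.2 to 9.6 N. The last picture shows it up again, with the arm clear.
- **Odd reading:** One insertion step at about 43 mm tripped the 5 N force limit. The force had faded when I read it afterwards and slower steps went through freely, so I took it for a passing jolt.
- **Other objects:** No contact with the spare carrier or anything else on the bench was planned or noticed. I did not compare their positions before and after.

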